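Clear the mug and hold the stamp block square in the jig

ROBOT

A 6-joint arm with a two-finger parallel gripper is mounted at the origin on the work surface. World frame = base frame: x ahead of the robot, y to its left, z up, the work surface at z = 0. Lengths are in mm, angles in rad, forces in N, time in s.
With the tool pointing down it reaches from about 250 to 850 mm from the base axis. Payload 12.5 kg.
Tool frame: the origin (TCP) lies midway between the tips of the shut fingers; the grasp point (between the pads) lies 19 mm behind it; z points along the fingers, y is the line along which they close (so a half turn about z gives the same grasp; the last joint's range is limited). The gripper opens to 93 mm and grips with 3 to 60 N. Pads are 15 mm wide; open, the fingers measure 128 mm over their backs; the gripper's body (75 mm by 188 mm) begins 65 mm behind the grasp point.
Start: joints at [-1.287, 0.351, 1.652, -0, 1.139, -0.085], TCP at [198.291, -512.996, 218.633] pointing down, gripper open.
Joint ranges: [-2.75, 2.75], [-0.79, 2.1], [0.01, 2.65], [-1.57, 4.71], [0.07, 3.14], [-2.87, 2.87]. Speed limits (rad/s): [2.22, 2.22, 2.79, 3.14, 3.14, 3.14].

INTERFACE

Orientations are given as a unit quaternion [w, x, y, z].
In Python, from workcell import monitor, vision, manip gives the robot as it stands. The module is installed in compiled form; this text tells all that it offers.
- The arm moves only by the shell command python3 -m creep 'ROWS' [OPENING]. ROWS is JSON, a list of rows, each a list of 2 entries, a list of its own where there are three numbers: the shift along the tool's x, y, z in mm, then the turn, a rotation vector about the tool's x, y, z in degrees. In form: [[[tx, ty, tz], [ax, ay, az]], ...]. A call has 1 to 12 rows; each row is the pose to reach, as a shift and turn from the pose commanded when the call began, along the tool's axes at that moment; what a row does not reach only later rows make up. A row lasts 1/10 s, in which the tool goes at most 50 mm and 8.59 degrees, less where a joint would pass 70% of its speed; a pose out of reach is approached as far as the arm can. A call with a gripper value outside its range is refused whole. OPENING is the opening, from 0 (shut) to 1 (fully open), set as the call begins (- or left out, the last holds). The fingers move at their own pace and stop on an object; the grip force is fixed at half the most. Time passes only in rows, so rows that repeat a pose let the fingers close. It gives the time, the measured TCP pose, the force, the opening and the grip force at its end, in the units of the state.
- monitor.read_state(): the state, without advancing time (a new reading comes with each control period).
- vision.snapshot(name): name is "side" or "top" or "wrist"; returns (picture, depth): 480x640x3 uint8, red, green, blue; 480x640 float32, mm along the optical axis (not along the pixel's ray), 0 where there is no reading.
- vision.calibration(name): a dict with "camera_matrix" (3x3 intrinsics, pixels), "k1" (the pictures are not rectified: a ray, as slopes to the right and down, at radius r is drawn at 1 + k1 r^2 times it, then the intrinsics apply), "world_from_camera" (4x4, takes a point from camera to world coordinates); the wrist camera has in their place "mount" (4x4, takes a point from camera to tool coordinates, whose origin is the TCP and whose axes are the flange's). Camera axes: x right, y up, looking along -z (the intrinsics and any distortion apply to the point x, -y, -z); pixel columns grow to the right and rows downward; lengths in mm; the calibration is good to about 2 mm. A picture is of the moment at which its call begins: read the wrist's pose just before it. calibration takes no time and is no camera call.
- manip.sign_off(): hands the job in; it is judged then, once.
The state is a dict: "t": time; "joint_pos": joint angles; "joint_velocities": joint speeds; "joint_torque": joint torques, N m; "position": TCP position; "tcp_rot": TCP orientation; "wrist_force": force on the tool from outside, world axes, zero at the start; "wrist_torque": the same for the moment, N m; "grip_width": finger opening in mm; "grasp_force": force on a finger pad.
Only numpy, scipy, OpenCV 4.12 (cv2) and the standard library are available. Lean on these libraries where they do the work, as an engineer would, in place of code of your own. Each camera call takes 0.05 s, during which the arm holds its last target. There are 200 camera calls.

TASK

A mug has been left standing in the squaring jig: hang it by its handle on the hook of the stand and let go of it. Then bring the fired-clay stamp block into the jig, lying flat on the jig's floor with its flower up, one long side against the long stop strip and one end against the short stop strip, and finish while still holding it pressed firmly home against both stops at once, so that it sits square in the corner. Leave the jar, bowl, brush and flower cutter where they are.

Things in the scene. Friction and masses are not known exactly. Their poses are not given: they have to be found in the camera images.
- mug: white ceramic mug, straight-sided, 68 mm outside diameter, 100 mm tall, wall 4 mm, about 0.25 kg, standing upright in the jig. Origin: centre of its underside; z up to the mouth. Its handle sticks out to the mug's own +y, to 71 mm from the mug's axis; the handle is a 10 mm round bar bent in the y-z plane.
- mug_handle (a point): centre of the handle's opening: 46 mm from the mug's axis (own +y), 52 mm above the underside. The opening is 50 mm tall (27 to 77 mm above the underside), 27 mm wide at the middle (34 to 61 mm from the axis), narrower at its top and bottom, and passes through along the mug's x.
- stand: dark steel hook stand, fixed. Origin: centre of the underside of its round foot (100 mm diameter, 12 mm high). A 16 mm post rises to 220 mm; one hook, an 8 mm round bar, leaves it at 200 mm (bar axis) towards the stand's own -x (roughly towards the robot), runs level to 88 mm from the post's axis, then turns up to an end 104 mm from the post's axis, highest point 226 mm up.
- hook_seat (a point): point on top of the level part of the hook (204 mm high), 58 mm from the post's axis: a good place for the mug's handle to rest. Same axes as the stand.
- jig: plywood squaring jig with a smooth lacquered floor, fixed to the table, base 200 (x) by 180 (y) by 12 mm. Origin: centre of the base's underside; z up; the jig's floor is 12 mm above the origin. The corner where the inner faces of the two stops meet is at x = +82 mm, y = -72 mm in the jig's frame; the other two sides are open.
- long_stop: the long stop strip, smooth aluminium (slippery), 200 by 18 by 14 mm, fixed along the jig's -y edge, running along the jig's x; its top is 14 mm above the jig's floor. Its inner face is at y = -72 mm of the jig. Origin: centre of its underside; axes as the jig.
- short_stop: the short stop strip, smooth aluminium (slippery), 90 by 18 by 14 mm, fixed along the jig's +x edge from the long stop, running along the jig's y; its top is 14 mm above the jig's floor. Its inner face is at x = +82 mm of the jig. Origin: centre of its underside; axes as the jig.
- block: plain grey-brown fired-clay stamp block, 100 (own x) by 60 (own y) by 45 mm tall, about 0.35 kg, with a flower on its top face; loose, lying flat on the table. Origin: centre of its underside; z up. Either end and either long side may go against the stops. Fully home in the corner its origin is at x = +32 mm, y = -42 mm in the jig's frame.
- jar: bystander: small glass jar with a white lid, 56 mm diameter, 70 mm tall. Origin: centre of its underside.
- bowl: bystander: terracotta bowl, 100 mm diameter, 45 mm tall. Origin: centre of its underside.
- ribbon_tool: bystander: brush lying on the table. Origin on its underside.
- cutter: bystander: pink plastic flower cutter, 68 mm across, 20 mm tall with its thumb grip. Origin: centre of its underside.
Mind the look-alikes: they are no part of the job. What is shaped like the block but blue is not meant.

How it is judged:
By the outcome, as a careful person would: the job done as asked, in the order asked, and still so for the second after the job is handed in, while the arm keeps its last pose, push and grip.
It also fails if it takes over 72 s, if anything falls off the work surface, if the arm or the gripper's body presses on something with over 40 N, if the wrist force passes 120 N, or if a joint passes its speed limit or range.

## Working session

There is one attempt and no reset: what is moved stays moved. The work goes in short steps, Python scripts to look and compute and a shell command to move; the robot and the scene stay as the last step left them, time stands still between calls to the robot, and variables do not carry over. Pictures are saved under pics/ and viewed, at most 10 in all, crops included, and the job is handed in when it is done.

```bash
mkdir -p pics; cat > h.py <<'E'
import numpy as np, cv2
from workcell import monitor, vision, manip
from scipy.spatial.transform import Rotation as R
def snap(n,name):
    s=monitor.read_state(); p,d=vision.snapshot(n)
    cv2.imwrite(f'pics/{name}.png',p[:,:,::-1]); np.save(f'pics/{name}.npy',d)
    np.save(f'pics/{name}_T.npy',cam(n,s)); return p,d
def Rt(s):
    w,x,y,z=s['tcp_rot']; return R.from_quat([x,y,z,w])
def cam(n,s):
    c=vision.calibration(n)
    if 'mount' in c:
        T=np.eye(4);T[:3,:3]=Rt(s).as_matrix();T[:3,3]=s['position'];return T@np.array(c['mount'])
    return np.array(c['world_from_camera'])
def world(n,name,u,v,depth=None,z=None):
    c=vision.calibration(n);T=np.load(f'pics/{name}_T.npy');D=np.load(f'pics/{name}.npy')
    K=np.array(c['camera_matrix']);x=(u-K[0,2])/K[0,0];y=(v-K[1,2])/K[1,1]
    x0,y0=x,y
    for _ in range(20):
        f=1+c['k1']*(x*x+y*y);x,y=x0/f,y0/f
    ray=T[:3,:3]@np.array([x,-y,-1.]);o=T[:3,3]
    if z is not None: return o+ray*(z-o[2])/ray[2]
    d=D[int(round(v)),int(round(u))] if depth is None else depth
    return o+ray*d
E
python3 - <<'E'
from h import *
for n in('top','side'): snap(n,n+'0')
s=monitor.read_state();print({k:np.round(v,3) for k,v in s.items()})
print(Rt(s).as_matrix().round(3))
for n in('top','side','wrist'):print(n,vision.calibration(n))
E
```

```text
{'t': np.float64(0.1), 'joint_pos': array([-1.287,  0.351,  1.652, -0.   ,  1.139, -0.085]), 'joint_velocities': array([ 0.001, -0.002, -0.001, -0.   ,  0.002, -0.001]), 'joint_torque': array([ 1.0000e-03, -4.9803e+01, -2.8571e+01,  7.0000e-02,  2.4000e-02,
       -0.0000e+00]), 'position': array([ 198.199, -512.712,  218.164]), 'tcp_rot': array([-0.001,  0.983,  0.183, -0.   ]), 'wrist_force': array([ 0.383, -0.634,  0.557]), 'wrist_torque': array([-0.021, -0.024, -0.007]), 'grasp_force': np.float64(0.0), 'grip_width': np.float64(92.858)}
[[ 0.933  0.36  -0.   ]
 [ 0.36  -0.933  0.001]
 [ 0.    -0.001 -1.   ]]
top {'camera_matrix': array([[530.59716778,   0.        , 312.40939678],
       [  0.        , 530.59716778, 240.00839629],
       [  0.        ,   0.        ,   1.        ]]), 'k1': -0.1506803386995701, 'world_from_camera': array([[ 1.89661469e-02,  9.98589261e-01, -4.95961067e-02,
         4.73058598e+02],
       [-9.99760469e-01,  1.83997834e-02, -1.18512905e-02,
         3.22879131e+01],
       [-1.09220138e-02,  4.98090002e-02,  9.98699040e-01,
         1.34237938e+03],
 
[... 512 characters left out ...]
3443661e-01,  6.33842587e-01,
         9.94941703e+02],
       [ 0.00000000e+00,  0.00000000e+00,  0.00000000e+00,
         1.00000000e+00]])}
wrist {'camera_matrix': array([[378.30931097,   0.        , 326.82422572],
       [  0.        , 378.30931097, 243.89784048],
       [  0.        ,   0.        ,   1.        ]]), 'k1': -0.07574119581673606, 'mount': array([[ 6.11910500e-05,  9.57981938e-01,  2.86828524e-01,
         7.99952370e+01],
       [ 9.99999945e-01,  3.44934288e-05, -3.28541691e-04,
         3.48154418e-01],
       [-3.24630705e-04,  2.86828529e-01, -9.57981884e-01,
        -1.65597743e+02],
       [ 0.00000000e+00,  0.00000000e+00,  0.00000000e+00,
         1.00000000e+00]])}
```

View pics/top0.png

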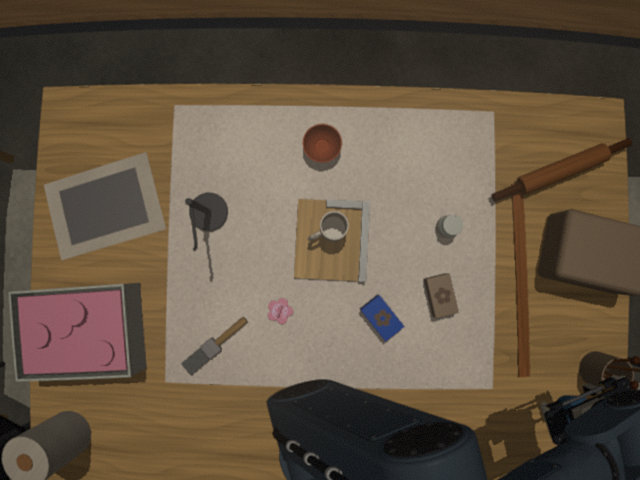

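View pics/side0.png

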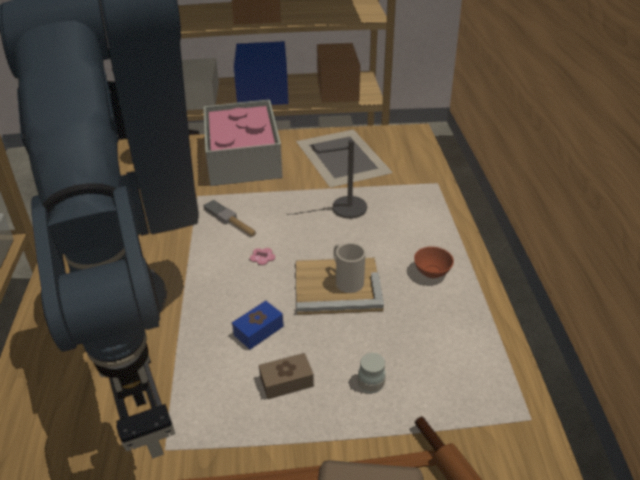

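The top view shows the mug at (334,227) standing in the jig with its handle at (315,240). The stand's foot is at (209,211), and its hook end is at about (195,248). There are three block-like things: grey-brown with a flower at (441,296), blue at (382,318), and a big brown box at (590,255). The first fits, since it is grey-brown, has a flower and is of the right size. I'll confirm with an enlarged crop.

```bash
python3 - <<'E'
from h import *
p=cv2.imread('pics/top0.png')
def c(x,y,w,h,k): return cv2.resize(p[y:y+h,x:x+w],None,fx=k,fy=k,interpolation=cv2.INTER_CUBIC)
# jig (290,190,85x100)x4 ; stand (175,185,..)x4 ; block
m=np.zeros((600,800,3),np.uint8)
a=c(290,190,90,100,5);m[:500,:450]=a
b=c(175,185,60,70,5);m[:350,450:750]=b
d=c(415,265,50,60,4);m[350:590,450:650]=d
cv2.imwrite('pics/m0.png',m)
E
```

```text
(no output)
```

View pics/m0.png

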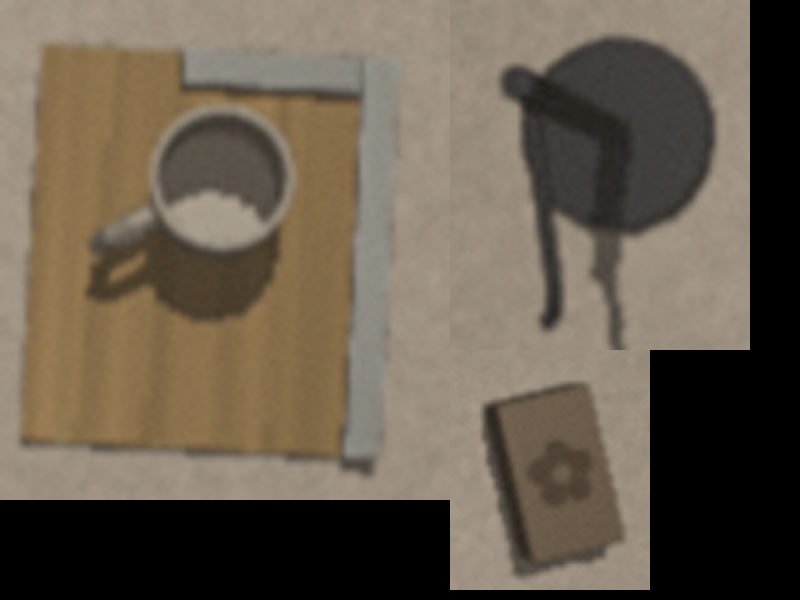

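The crop confirms it: a grey-brown block with a flower on top. Its top corners are at (427,279), (449,273), (459,312) and (436,317). Next I'll measure everything.

```bash
python3 - <<'E'
from h import *
W=lambda u,v,z:world('top','top0',u,v,z=z)[:2]
an=lambda d:np.degrees(np.arctan2(d[1],d[0])).round(1)
cs=[W(*q,45) for q in((426.75,278.75),(448.75,273.25),(458.75,312.5),(436.25,317.5))]
print('block',np.mean(cs,0).round(1),[np.linalg.norm(cs[i]-cs[i-1]).round(1) for i in range(4)],an(cs[0]-cs[3]),an(cs[1]-cs[2]))
c=W(361.6,209,26);l=W(358.6,281,26);s=W(326.6,207,26)
print('jig corner',c.round(1),'long dir',an(c-l),np.linalg.norm(c-l),'short dir',an(s-c),np.linalg.norm(s-c))
print('base corners',W(298,199,12).round(1),W(294.4,278.4,12).round(1))
m=W(334.4,225.6,112);print('mug',m.round(1)); h=W(310,238,70);print('handle end',h.round(1),np.linalg.norm(h-m),an(h-m))
f=W(208.6,212,12);p=W(188.6,201.4,220);k=W(195,249.4,224)
print('stand',f.round(1),p.round(1),'tip',k.round(1),np.linalg.norm(k-p),an(k-p))
D=np.load('pics/top0.npy')
for q in((441,296),(334,236),(345,226),(364,250),(310,260),(193,230),(188,201),(208,225)):print(q,world('top','top0',*q).round(1))
E
```

```text
block [ 406.9 -274.8] [np.float64(98.0), np.float64(56.5), np.float64(99.8), np.float64(57.5)] 14.8 15.4
jig corner [618.1 -73.3] long dir -1.5 179.27448121010013 short dir 87.8 87.42762303506548
base corners [642.1  86.4] [442.   91.4]
mug [568.6  -3.6]
handle end [541.   53.3] 63.23270331441262 115.9
stand [605.4 312.9] [607.  313.5] tip [504.  295.2] 104.66708062393411 -170.0
(441, 296) [ 405.8 -270.    47.7]
(334, 236) [549.8  -5.8  18.6]
(345, 226) [574.1 -32.   35.2]
(364, 250) [516.  -80.9  23.2]
(310, 260) [488.8  53.1  16.2]
(193, 230) [546.7 305.9 202.7]
(188, 201) [607.7 314.5 221.2]
(208, 225) [572.4 313.6  11.1]
```

Sizes and heights check: the block measures 99 x 57, the post top is at 221, the hook at 203, and tip to post is 105 mm. Next I'll go above the mug and look with the wrist camera.

```bash
cat >> h.py <<'E'
def plan(pos,yaz,tilt=0):
    """shift and turn (tool axes) to a target: tool y at azimuth yaz, tool down, then tilted about its own y"""
    s=monitor.read_state();r=Rt(s);a=np.radians(yaz);y=np.array([np.cos(a),np.sin(a),0]);z=np.array([0,0,-1.])
    t=R.from_matrix(np.column_stack([np.cross(y,z),y,z]))*R.from_rotvec([0,tilt,0],degrees=True)
    print('shift',r.inv().apply(np.array(pos)-s['position']).round(1),'turn',(r.inv()*t).as_rotvec(degrees=True).round(1),'at',s['position'].round(1),'F',s['wrist_force'].round(1),'t',s['t'])
E
python3 -c "
from h import *
plan([568.6,-3.6,250],26)"
```

```text
shift [ 529.  -341.4  -31.4] turn [ -0.   -0.1 -94.9] at [ 198.2 -512.7  218.2] F [ 0.4 -0.6  0.6] t 0.1
```

```bash
python3 -m creep '[[[529,-341,-31],[0,0,-95]],[[529,-341,-31],[0,0,-95]],[[529,-341,-31],[0,0,-95]],[[529,-341,-31],[0,0,-95]],[[529,-341,-31],[0,0,-95]],[[529,-341,-31],[0,0,-95]],[[529,-341,-31],[0,0,-95]],[[529,-341,-31],[0,0,-95]],[[529,-341,-31],[0,0,-95]],[[529,-341,-31],[0,0,-95]],[[529,-341,-31],[0,0,-95]],[[529,-341,-31],[0,0,-95]]]' 1
python3 -c "
from h import *
plan([568.6,-3.6,250],26)"
```

```text
t: 1.3
position: [551.8, -26.5, 248.1]
tcp_rot: [-0.0, 0.527, 0.85, -0.0]
wrist_force: [0.8, -0.5, 1.3]
grip_width: 92.7
grasp_force: 0.0
shift [13.  25.2 -1.9] turn [-0.  -0.   0.5] at [551.8 -26.5 248.1] F [ 0.8 -0.5  1.3] t 1.3
```

```bash
python3 -m creep '[[[13,25,-2],[0,0,0]],[[13,25,-2],[0,0,0]],[[13,25,-2],[0,0,0]],[[13,25,-2],[0,0,0]]]'
python3 -c "
from h import *
plan([568.6,-3.6,250],26)
p,d=snap('wrist','w1')"
```

```text
t: 1.7
position: [567.2, -6.7, 249.9]
tcp_rot: [-0.0, 0.529, 0.848, -0.0]
wrist_force: [0.2, -0.2, 0.3]
grip_width: 93.2
grasp_force: 0.0
shift [ 2.2  2.7 -0.1] turn [-0.  -0.   0.1] at [567.2  -6.7 249.9] F [ 0.2 -0.2  0.3] t 1.7
```

View pics/w1.png

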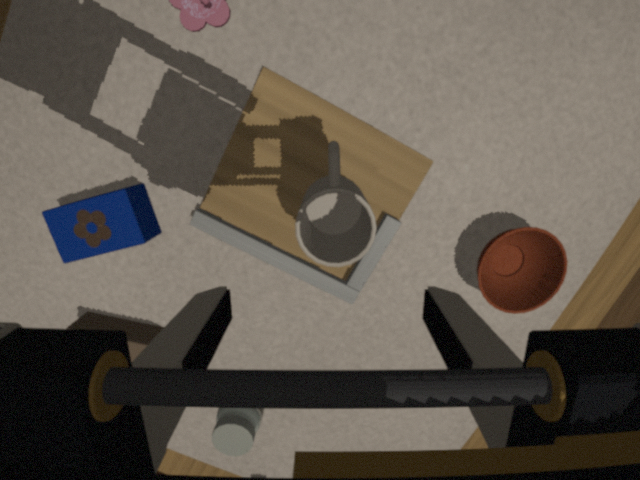

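The wrist view shows the mug's rim centred at (336,229), with the handle pointing up in the image and its end at (334,147). The stops' corner is near (352,280).

```bash
python3 - <<'E'
from h import *
W=lambda u,v,z:world('wrist','w1',u,v,z=z)
m=W(336.5,229,112);print('mug',m.round(1),[np.linalg.norm(W(a,b,112)-m).round(1) for a,b in((296,229),(377,229),(336.5,190),(336.5,268))])
for z in(60,75,89):
    h=W(334,145,z)-m;print(z,np.hypot(*h[:2]).round(1),np.degrees(np.arctan2(h[1],h[0])).round(1))
for q in((334,150),(333,160),(331,175)):
    w=world('wrist','w1',*q);print(q,w.round(1),np.hypot(*(w-m)[:2]).round(1),np.degrees(np.arctan2(*(w-m)[1::-1])).round(1))
p=cv2.imread('pics/w1.png')[130:310,180:450];cv2.imwrite('pics/w1c.png',cv2.resize(p,None,fx=2.9,fy=2.9,interpolation=cv2.INTER_CUBIC))
E
```

```text
mug [573.5  -1.8 112. ] [np.float64(33.5), np.float64(33.6), np.float64(32.4), np.float64(34.3)]
60 66.0 117.4
75 66.5 117.6
89 67.0 117.8
(334, 150) [544.   53.8  90.1] 62.9 117.9
(333, 160) [546.7  46.3  95.5] 55.0 119.1
(331, 175) [550.6  34.6  97.3] 43.0 122.2
```

View pics/w1c.png

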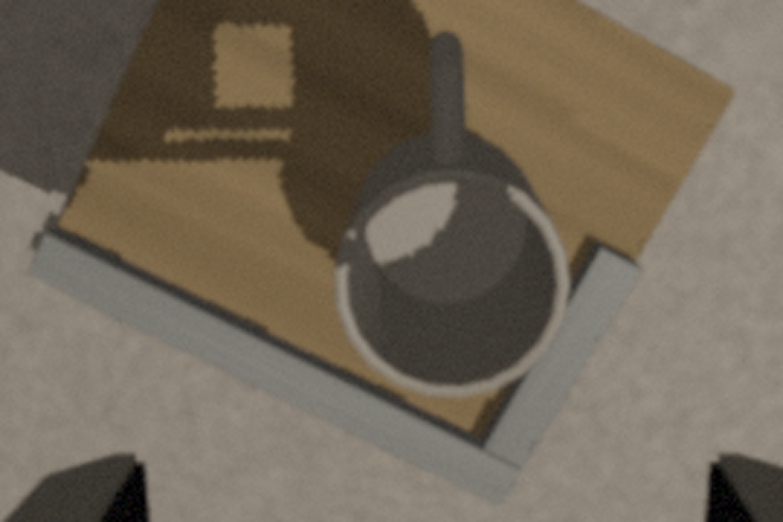

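```bash
python3 - <<'E'
from h import *
W=lambda u,v,z:world('wrist','w1',u,v,z=z)[:2]
c,l,s=W(347.9,282.8,26),W(199,210,26),W(386.2,213.8,26)
an=lambda d:np.degrees(np.arctan2(d[1],d[0])).round(1)
print('corner',c.round(1),an(c-l),np.linalg.norm(c-l),an(s-c),np.linalg.norm(s-c))
a,b=W(334.8,181.7,97),W(334.1,146,88);print('handle az',an(b-a),W(336.6,228,112))
plan([573,-2,150],28);plan([573,-2,53],28)
E
```

```text
corner [623.9 -70.2] -1.4 178.59950838619974 89.5 87.3220244596978
handle az 117.2 [573.17704517  -1.00494064]
shift [  1.8   7.4 100.1] turn [-0.  -0.  -1.9] at [567.2  -6.9 250.1] F [-0.5  0.3 -0.7] t 1.75
shift [  1.8   7.4 197.1] turn [-0.  -0.  -1.9] at [567.2  -6.9 250.1] F [-0.5  0.3 -0.7] t 1.75
```

```bash
python3 -m creep '[[[2,7,45],[0,0,-2]],[[2,7,90],[0,0,-2]],[[2,7,130],[0,0,-2]],[[2,7,160],[0,0,-2]],[[2,7,185],[0,0,-2]],[[2,7,197],[0,0,-2]],[[2,7,197],[0,0,-2]],[[2,7,197],[0,0,-2]],[[2,7,197],[0,0,-2]]]' && python3 -m creep '[[[0,0,0],[0,0,0]],[[0,0,0],[0,0,0]],[[0,0,0],[0,0,0]],[[0,0,0],[0,0,0]],[[0,0,0],[0,0,0]],[[0,0,0],[0,0,0]],[[0,0,0],[0,0,0]],[[0,0,0],[0,0,0]],[[0,0,0],[0,0,0]],[[0,0,0],[0,0,0]]]' 0
```

```text
t: 2.65
position: [574.0, -1.3, 54.6]
tcp_rot: [0.001, 0.514, 0.858, 0.0]
wrist_force: [0.1, 0.3, 0.0]
grip_width: 92.9
grasp_force: 0.0
t: 3.65
position: [573.2, -1.0, 53.3]
tcp_rot: [0.0, 0.514, 0.858, 0.0]
wrist_force: [-1.5, 1.1, 5.1]
grip_width: 66.4
grasp_force: 29.9
```

```bash
python3 -m creep '[[[0,0,-10],[0,0,0]],[[0,0,-25],[0,0,0]],[[0,0,-50],[0,0,0]],[[0,0,-85],[0,0,0]],[[0,0,-125],[0,0,0]],[[0,0,-165],[0,0,0]],[[0,0,-190],[0,0,0]],[[0,0,-200],[0,0,0]],[[0,0,-200],[0,0,0]],[[0,0,-200],[0,0,0]],[[0,0,-200],[0,0,0]]]'; python3 -c "
from h import *
plan([465,235,250],10)"
```

```text
t: 4.75
position: [572.5, -1.0, 251.5]
tcp_rot: [-0.001, 0.514, 0.858, -0.001]
wrist_force: [0.2, 0.8, -2.8]
grip_width: 65.9
grasp_force: 29.9
shift [258.8  16.4   1.9] turn [-0.1 -0.1 18.1] at [572.5  -1.  251.5] F [ 0.2  0.8 -2.8] t 4.75
```

```bash
python3 -m creep '[[[20,1,0],[0,0,1]],[[50,3,0],[0,0,3]],[[90,6,1],[0,0,6]],[[130,9,1],[0,0,9]],[[170,11,1],[0,0,12]],[[205,13,1],[0,0,15]],[[235,15,1],[0,0,17]],[[252,16,1],[0,0,18]],[[259,16,1],[0,0,18]],[[259,16,1],[0,0,18]],[[259,16,1],[0,0,18]],[[259,16,1],[0,0,18]]]'; python3 -c "
from h import *
plan([465,235,250],10)
snap('wrist','w2');snap('top','t2')"
```

```text
t: 5.95
position: [465.6, 234.1, 252.0]
tcp_rot: [-0.0, 0.642, 0.767, -0.0]
wrist_force: [-0.9, 0.2, -2.5]
grip_width: 66.1
grasp_force: 29.9
shift [ 1.  -0.4  2. ] turn [-0.   0.   0.1] at [465.6 234.1 252. ] F [-0.9  0.2 -2.5] t 5.95
```

View pics/w2.png

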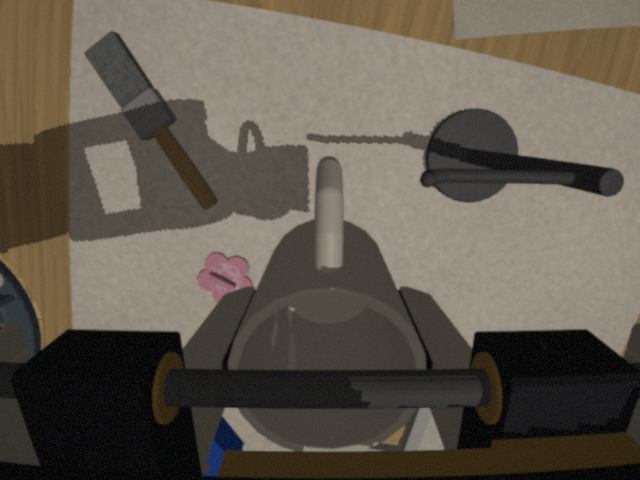

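The wrist view shows the mug held with its handle pointing at the image top (bar along column 329, end at (329,158)). The hook end is at (430,178), the post top at (610,181) and the foot centre at (473,155).

```bash
python3 - <<'E'
from h import *
W=lambda u,v,z:world('wrist','w2',u,v,z=z)[:2]
an=lambda d:np.degrees(np.arctan2(d[1],d[0])).round(1)
p,k,f=W(610,181,220),W(431,178,224),W(473,155,12)
print('post',p.round(1),'tip',k.round(1),'foot',f.round(1),np.linalg.norm(k-p),an(p-k))
T=np.load('pics/w2_T.npy');print('cam',T[:3,3].round(1))
for q in((330,170),(329,200),(329,250),(428,178),(437,178),(520,178),(560,179),(610,181),(240,372),(418,372),(300,295),(350,293)):print(q,world('wrist','w2',*q).round(1))
a,b=world('wrist','w2',330,170),world('wrist','w2',329,250);print('handle az',an(a-b))
s=monitor.read_state();print(s['position'])
E
```

```text
post [607.6 316.5] tip [508.2 299.4] foot [608.2 317.1] 100.84114745314054 9.7
cam [452.  312.4 417.5]
(330, 170) [455.4 299.4 279.7]
(329, 200) [456.5 290.7 292.1]
(329, 250) [459.3 275.1 297.5]
(428, 178) [506.  299.3 226.4]
(437, 178) [516.2 298.9 207.9]
(520, 178) [566.  307.6 202. ]
(560, 179) [589.6 311.7 202.8]
(610, 181) [608.9 316.5 218.4]
(240, 372) [452.  312.4 417.5]
(418, 372) [479.6 267.8 349.3]
(300, 295) [452.3 262.7 309.4]
(350, 293) [467.4 266.3 309.8]
handle az 99.2
[465.50868447 234.29524646 252.07049254]
```

Stand: post at (608,317), yaw 9.8°, and the hook line lies 10 mm beyond the handle's opening sideways. I'll shift sideways by 10, lower by 52, then slide 84 along the hook, which puts the handle 70 mm from the post and keeps the fingers clear of it.

```bash
python3 -m creep '[[[5,0,15],[0,0,0]],[[10,0,35],[0,0,0]],[[10,0,48],[0,0,0]],[[10,0,52],[0,0,0]],[[10,0,52],[0,0,0]],[[10,0,52],[0,0,0]],[[10,0,52],[0,0,0]]]'; python3 -m creep '[[[0,8,0],[0,0,0]],[[0,18,0],[0,0,0]],[[0,28,0],[0,0,0]],[[0,38,0],[0,0,0]],[[0,38,0],[0,0,0]],[[0,38,0],[0,0,0]],[[0,38,0],[0,0,0]]]'; python3 - <<'E'
from h import *
for n in('wrist','side'): snap(n,n+'3')
a=cv2.imread('pics/wrist3.png')[100:400,180:640];b=cv2.imread('pics/side3.png')[80:260,250:430]
m=np.zeros((600,800,3),np.uint8);m[:300,:460]=a;m[:540//1,:0]=0
m[300:600,:]=0;c=cv2.resize(b,(330,330));m[0:330,465:795]=c
cv2.imwrite('pics/m3.png',m[:335])
E
```

```text
t: 6.75
position: [463.9, 244.8, 201.0]
tcp_rot: [0.0, 0.642, 0.767, 0.001]
wrist_force: [-0.6, -0.6, -1.9]
grip_width: 66.0
grasp_force: 29.9
t: 7.45
position: [500.6, 251.4, 200.0]
tcp_rot: [-0.0, 0.642, 0.767, -0.0]
wrist_force: [-0.6, -0.1, -2.3]
grip_width: 65.8
grasp_force: 29.9
```

View pics/m3.png

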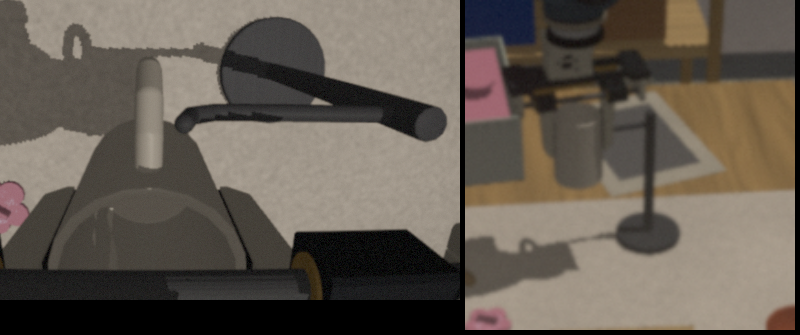

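The wrist crop shows the hook's end at full-picture (363,222), just to the right of the handle bar and level with its middle. I'll check the lateral fit.

```bash
python3 - <<'E'
from h import *
n=np.array([-.170,.985]);d=np.array([.985,.170])
for q,z in(((363,221),226),((400,212),None),((470,213),None),((540,215),None),((330,175),None),((329,220),None),((329,255),None)):
    w=world('wrist','wrist3',*q,z=z);print(q,w.round(1),'n',(n@w[:2]).round(1),'d',(d@w[:2]).round(1))
s=monitor.read_state();print(n@s['position'][:2],d@s['position'][:2],s['position'])
E
```

```text
(363, 221) [506.  299.9 226. ] n 209.4 d 549.4
(400, 212) [524.3 301.9 203.3] n 208.2 d 567.7
(470, 213) [555.3 307.  202.8] n 208.0 d 599.1
(540, 215) [587.3 312.  203. ] n 207.5 d 631.5
(330, 175) [490.5 315.2 230.4] n 227.0 d 536.8
(329, 220) [492.5 302.  243.5] n 213.7 d 536.4
(329, 255) [494.6 290.3 244.6] n 201.9 d 536.5
162.58671341801644 535.8247607252546 [500.58566049 251.45814792 200.20290034]
```

It fits: the opening spans n = 196–224 and the hook is at 208–209. I'll advance 46, then lower onto the bar.

```bash
python3 -m creep '[[[0,7,0],[0,0,0]],[[0,16,0],[0,0,0]],[[0,26,0],[0,0,0]],[[0,36,0],[0,0,0]],[[0,43,0],[0,0,0]],[[0,46,0],[0,0,0]],[[0,46,0],[0,0,0]],[[0,46,0],[0,0,0]]]'; python3 -m creep '[[[0,0,6],[0,0,0]],[[0,0,14],[0,0,0]],[[0,0,20],[0,0,0]],[[0,0,25],[0,0,0]],[[0,0,28],[0,0,0]],[[0,0,28],[0,0,0]],[[0,0,28],[0,0,0]],[[0,0,28],[0,0,0]]]'; python3 -m creep '[[[0,0,1],[0,0,0]],[[0,0,2],[0,0,0]],[[0,0,2],[0,0,0]],[[0,0,2],[0,0,0]]]'
```

```text
t: 8.35
position: [545.9, 259.5, 200.1]
tcp_rot: [-0.0, 0.642, 0.767, -0.0]
wrist_force: [-0.5, -0.0, -2.8]
grip_width: 66.1
grasp_force: 29.9
t: 9.15
position: [546.3, 259.6, 172.4]
tcp_rot: [0.0, 0.642, 0.767, 0.0]
wrist_force: [-0.3, 0.3, -2.5]
grip_width: 66.3
grasp_force: 29.9
t: 9.55
position: [546.1, 259.6, 170.1]
tcp_rot: [-0.0, 0.642, 0.767, -0.0]
wrist_force: [0.2, -0.2, -1.5]
grip_width: 66.1
grasp_force: 29.9
```

Now I'll tilt it about the hook bar in two steps so it's close to its natural hang before I release it.

```bash
python3 -m creep '[[[2.5,0,3.5],[0,4.5,0]],[[5.2,0,6.7],[0,9,0]],[[8.3,0,9.7],[0,13.5,0]],[[11.5,0,12.5],[0,18,0]],[[14.9,0,15.1],[0,22.5,0]],[[18.6,0,17.3],[0,27,0]],[[21.9,0,19],[0,31,0]],[[25.4,0,20.6],[0,35,0]],[[25.4,0,20.6],[0,35,0]],[[25.4,0,20.6],[0,35,0]],[[25.4,0,20.6],[0,35,0]]]'; python3 - <<'E'
from h import *
for n in('wrist','side'): snap(n,n+'4')
a=cv2.imread('pics/wrist4.png')[100:400,180:640];b=cv2.imread('pics/side4.png')[80:260,250:430]
m=np.zeros((335,800,3),np.uint8);m[:300,:460]=a;m[0:330,465:795]=cv2.resize(b,(330,330))
cv2.imwrite('pics/m4.png',m)
E
```

```text
t: 10.65
position: [541.8, 284.8, 150.0]
tcp_rot: [-0.23, 0.612, 0.732, 0.193]
wrist_force: [0.1, -0.8, -2.1]
grip_width: 66.0
grasp_force: 29.9
```

View pics/m4.png

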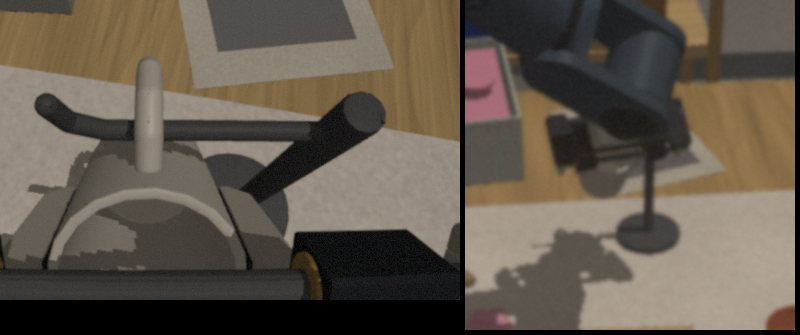

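The hook passes through the handle, and the upturned end is clear of it on the left. I'll release with a limited opening, wait, then back out along the tool axis.

```bash
python3 -m creep '[[[0,0,0],[0,0,0]],[[0,0,0],[0,0,0]],[[0,0,0],[0,0,0]],[[0,0,0],[0,0,0]],[[0,0,0],[0,0,0]],[[0,0,0],[0,0,0]],[[0,0,0],[0,0,0]],[[0,0,0],[0,0,0]],[[0,0,0],[0,0,0]],[[0,0,0],[0,0,0]],[[0,0,0],[0,0,0]],[[0,0,0],[0,0,0]]]' 0.87; python3 -m creep '[[[0,0,-5],[0,0,0]],[[0,0,-15],[0,0,0]],[[0,0,-30],[0,0,0]],[[0,0,-50],[0,0,0]],[[0,0,-75],[0,0,0]],[[0,0,-100],[0,0,0]],[[0,0,-130],[0,0,0]],[[0,0,-150],[0,0,0]],[[0,0,-150],[0,0,0]],[[0,0,-150],[0,0,0]],[[0,0,-150],[0,0,0]]]'; python3 - <<'E'
from h import *
for n in('wrist','side'): snap(n,n+'5')
a=cv2.imread('pics/wrist5.png')[60:400,180:640];b=cv2.imread('pics/side5.png')[80:260,250:430]
m=np.zeros((345,800,3),np.uint8);m[:340,:460]=a;m[0:330,465:795]=cv2.resize(b,(330,330))
cv2.imwrite('pics/m5.png',m)
plan([400,-272,200],105);plan([400,-272,200],-75)
E
```

```text
t: 11.95
position: [541.6, 284.6, 149.5]
tcp_rot: [-0.231, 0.612, 0.731, 0.193]
wrist_force: [-0.4, -0.1, 0.8]
grip_width: 80.9
grasp_force: 0.0
t: 13.05
position: [556.2, 200.2, 271.6]
tcp_rot: [-0.231, 0.612, 0.731, 0.193]
wrist_force: [-1.1, -0.3, 0.2]
grip_width: 80.8
grasp_force: 0.0
shift [-399.4 -237.1 -192. ] turn [ 28.8 -26.6 -91.6] at [556.3 200.3 271.6] F [ 0.4  0.  -0. ] t 13.15
shift [-399.4 -237.1 -192. ] turn [-26.  -28.2  82.3] at [556.3 200.3 271.6] F [ 0.4  0.  -0. ] t 13.15
```

View pics/m5.png

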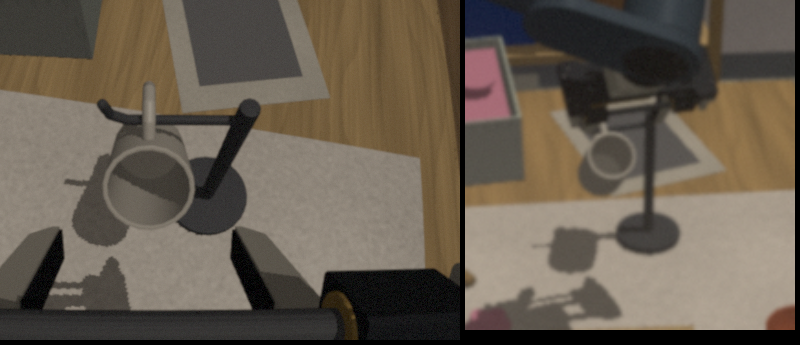

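The mug hangs on the hook, clear of the open fingers, and has settled with its mouth to the side. Now the block: I'll go above it with the tool's y axis at -75°, using the top view's position corrected by the roughly (+4,+3) mm offset seen on the mug and jig.

```bash
python3 - <<'E'
from h import *
plan([395,-272,230],-75)
E
python3 -m creep '[[[0,0,-20],[0,0,0]],[[-20,-20,-50],[-2,-2,6]],[[-383,-241,-225],[-26,-28,82]],[[-383,-241,-225],[-26,-28,82]],[[-383,-241,-225],[-26,-28,82]],[[-383,-241,-225],[-26,-28,82]],[[-383,-241,-225],[-26,-28,82]],[[-383,-241,-225],[-26,-28,82]],[[-383,-241,-225],[-26,-28,82]],[[-383,-241,-225],[-26,-28,82]],[[-383,-241,-225],[-26,-28,82]],[[-383,-241,-225],[-26,-28,82]]]' 1
python3 -c "
from h import *
plan([410,-272,230],-75)"
```

```text
shift [-381.5 -242.1 -216. ] turn [-26.  -28.2  82.3] at [556.3 200.3 271.6] F [ 0.4  0.  -0. ] t 13.15
t: 14.35
position: [395.9, -281.3, 236.0]
tcp_rot: [-0.0, 0.992, 0.128, 0.001]
wrist_force: [-0.3, 0.3, -0.4]
grip_width: 92.8
grasp_force: 0.0
shift [16.  -5.4  6. ] turn [-0.  -0.1 -0.2] at [ 395.9 -281.3  236. ] F [-0.3  0.3 -0.4] t 14.35
```

```bash
python3 -m creep '[[[12,0,6],[0,0,0]],[[12,0,6],[0,0,0]],[[12,0,6],[0,0,0]],[[12,0,6],[0,0,0]]]'; python3 -c "
from h import *
plan([410,-272,230],-75)
p,d=snap('wrist','w6');cv2.imwrite('pics/w6c.png',cv2.resize(p[150:350,220:440,::-1],None,fx=3,fy=3,interpolation=cv2.INTER_CUBIC))"
```

```text
t: 14.75
position: [409.3, -274.5, 231.1]
tcp_rot: [-0.001, 0.991, 0.134, 0.002]
wrist_force: [0.4, -0.0, 0.2]
grip_width: 92.6
grasp_force: 0.0
shift [ 1.3 -2.3  1.1] turn [-0.1 -0.3  0.4] at [ 409.3 -274.5  231.1] F [ 0.4 -0.   0.2] t 14.75
```

View pics/w6c.png

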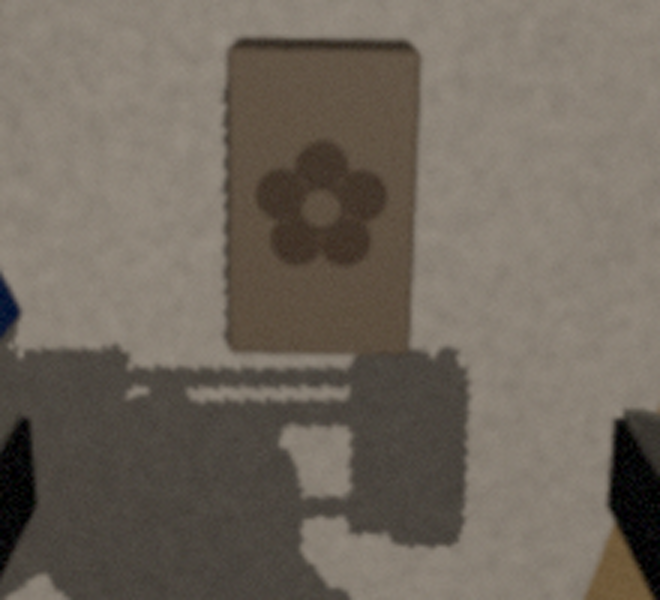

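The crop shows the block's top with corners at crop (228,45), (417,48), (411,352) and (230,350), with the flower centred at (321,208).

```bash
python3 - <<'E'
from h import *
cs=[world('wrist','w6',u/3+220-.3,v/3+150-.3,z=45)[:2] for u,v in((228,47),(417,50),(411,352),(230,350))]
an=lambda d:np.degrees(np.arctan2(d[1],d[0])).round(1)
c=np.mean(cs,0);print(c.round(1),[np.linalg.norm(cs[i]-cs[i-1]).round(1) for i in range(4)],an(cs[0]-cs[3]),an(cs[1]-cs[2]),an(cs[1]-cs[0])+90)
yaw=np.mean([an(cs[0]-cs[3]),an(cs[1]-cs[2])])
plan([c[0],c[1],21],yaw-90)
E
```

```text
[ 410.6 -274.3] [np.float64(98.3), np.float64(57.8), np.float64(98.0), np.float64(59.6)] 14.5 15.5 14.5
shift [  0.4   0.4 210.2] turn [-0.1 -0.3  0.3] at [ 409.2 -274.7  231.2] F [-0.7  1.   0.7] t 14.8
```

```bash
python3 -m creep '[[[0,0,45],[0,0,0]],[[0,0,92],[0,0,0]],[[0,0,135],[0,0,0]],[[0,0,165],[0,0,0]],[[0,0,190],[0,0,0]],[[0,0,205],[0,0,0]],[[0,0,211],[0,0,0]],[[0,0,211],[0,0,0]],[[0,0,211],[0,0,0]],[[0,0,211],[0,0,0]]]'; python3 -m creep '[[[0,0,0],[0,0,0]],[[0,0,0],[0,0,0]],[[0,0,0],[0,0,0]],[[0,0,0],[0,0,0]],[[0,0,0],[0,0,0]],[[0,0,0],[0,0,0]],[[0,0,0],[0,0,0]],[[0,0,0],[0,0,0]],[[0,0,0],[0,0,0]],[[0,0,0],[0,0,0]],[[0,0,0],[0,0,0]]]' 0;  python3 -m creep '[[[0,0,-10],[0,0,0]],[[0,0,-25],[0,0,0]],[[0,0,-50],[0,0,0]],[[0,0,-80],[0,0,0]],[[0,0,-105],[0,0,0]],[[0,0,-120],[0,0,0]],[[0,0,-120],[0,0,0]],[[0,0,-120],[0,0,0]],[[0,0,-120],[0,0,0]]]'; python3 -c "
from h import *
plan([560,-32,140],-91.5)"
```

```text
t: 15.8
position: [410.4, -275.0, 21.1]
tcp_rot: [-0.0, 0.991, 0.132, 0.003]
wrist_force: [0.1, 0.0, 0.4]
grip_width: 93.0
grasp_force: 0.0
t: 16.9
position: [409.8, -274.6, 20.1]
tcp_rot: [-0.001, 0.991, 0.132, 0.002]
wrist_force: [-0.7, 2.7, 5.3]
grip_width: 60.0
grasp_force: 30.0
t: 17.8
position: [408.9, -274.6, 139.1]
tcp_rot: [-0.002, 0.991, 0.132, 0.002]
wrist_force: [0.4, 1.1, -3.6]
grip_width: 59.8
grasp_force: 30.0
shift [ 209.4 -194.5    0.4] turn [-0.2 -0.2 16.7] at [ 408.9 -274.6  139.1] F [ 0.4  1.1 -3.6] t 17.8
```

```bash
python3 -m creep '[[[15,-15,0],[0,0,1]],[[40,-38,0],[0,0,3]],[[75,-70,0],[0,0,5]],[[110,-102,0],[0,0,8]],[[145,-135,0],[0,0,11]],[[175,-163,0],[0,0,14]],[[198,-185,0],[0,0,16]],[[211,-198,0],[0,0,17]],[[213,-199,0],[0.1,0.2,17]],[[213,-199,0],[0.1,0.2,17]],[[213,-199,0],[0.1,0.2,17]],[[213,-199,0],[0.1,0.2,17]]]'; python3 -c "
from h import *
plan([562,-27,36],-91.5)"
```

```text
t: 19.0
position: [562.3, -28.0, 141.2]
tcp_rot: [-0.002, 1.0, -0.016, 0.003]
wrist_force: [0.3, -0.0, -4.1]
grip_width: 59.8
grasp_force: 30.0
shift [ -1.1  -0.5 105.2] turn [-0.3 -0.4 -0.4] at [562.3 -28.  141.2] F [ 0.3 -0.  -4.1] t 19.0
```

```bash
python3 -m creep '[[[0,0,20],[0,0,0]],[[0,0,50],[0,0,0]],[[0,0,80],[0,0,0]],[[0,0,97],[0,0,0]],[[0,0,105],[0,0,0]],[[0,0,105],[0,0,0]],[[0,0,105],[0,0,0]],[[0,0,105],[0,0,0]]]'; python3 -m creep '[[[0,0,1.5],[0,0,0]],[[0,0,3],[0,0,0]],[[0,0,4.5],[0,0,0]],[[0,0,4.5],[0,0,0]],[[0,0,4.5],[0,0,0]]]'
```

```text
t: 19.8
position: [564.2, -26.8, 37.5]
tcp_rot: [-0.002, 1.0, -0.016, 0.005]
wrist_force: [-0.7, -0.2, -3.6]
grip_width: 59.6
grasp_force: 30.0
t: 20.3
position: [563.8, -26.6, 32.2]
tcp_rot: [-0.002, 1.0, -0.016, 0.004]
wrist_force: [-0.9, 0.8, 3.1]
grip_width: 60.0
grasp_force: 30.0
```

It's on the floor, with about 7 N down. Next I'll slide toward the long stop, watching the force.

```bash
python3 -m creep '[[[0,3,0],[0,0,0]],[[0,6,0],[0,0,0]],[[0,9,0],[0,0,0]],[[0,9,0],[0,0,0]],[[0,9,0],[0,0,0]]]'; python3 -m creep '[[[0,1,0],[0,0,0]],[[0,2,0],[0,0,0]],[[0,3,0],[0,0,0]],[[0,3,0],[0,0,0]],[[0,3,0],[0,0,0]]]'; python3 -m creep '[[[0,1,0],[0,0,0]],[[0,1.5,0],[0,0,0]],[[0,1.5,0],[0,0,0]],[[0,1.5,0],[0,0,0]]]'
```

```text
t: 20.8
position: [563.7, -36.1, 32.2]
tcp_rot: [-0.002, 1.0, -0.016, 0.004]
wrist_force: [0.3, 0.8, 4.1]
grip_width: 59.7
grasp_force: 30.0
t: 21.3
position: [563.6, -38.9, 32.2]
tcp_rot: [-0.002, 1.0, -0.016, 0.004]
wrist_force: [0.4, 2.5, 6.0]
grip_width: 59.8
grasp_force: 30.0
t: 21.7
position: [563.6, -40.3, 32.2]
tcp_rot: [-0.002, 1.0, -0.016, 0.004]
wrist_force: [-0.2, 2.0, 5.9]
grip_width: 60.0
grasp_force: 30.0
```

```bash
for i in 1; do python3 -m creep '[[[0,1,0],[0,0,0]],[[0,1,0],[0,0,0]],[[0,1,0],[0,0,0]]]'; python3 -m creep '[[[0,1,0],[0,0,0]],[[0,1,0],[0,0,0]],[[0,1,0],[0,0,0]]]'; done | grep -E 'position|wrist'
```

```text
position: [563.5, -40.8, 32.2]
wrist_force: [1.3, 6.9, 7.2]
position: [563.4, -40.9, 32.2]
wrist_force: [0.4, 12.0, 7.6]
```

The long stop is touched at y ≈ -40.8. Now toward the short stop.

```bash
(python3 -m creep '[[[2,0,0],[0,0,0]],[[4,0,0],[0,0,0]],[[6,0,0],[0,0,0]],[[7,0,0],[0,0,0]],[[7,0,0],[0,0,0]],[[7,0,0],[0,0,0]]]'; python3 -m creep '[[[1,0,0],[0,0,0]],[[2,0,0],[0,0,0]],[[2,0,0],[0,0,0]],[[2,0,0],[0,0,0]]]';python3 -m creep '[[[1,0,0],[0,0,0]],[[2,0,0],[0,0,0]],[[2,0,0],[0,0,0]],[[2,0,0],[0,0,0]]]') | grep -E 'position|wrist|rot'
```

```text
position: [568.2, -41.0, 32.2]
tcp_rot: [-0.003, 1.0, -0.015, 0.001]
wrist_force: [-12.1, 12.2, 17.9]
position: [570.2, -41.1, 32.2]
tcp_rot: [-0.003, 1.0, -0.015, 0.001]
wrist_force: [-12.0, 12.6, 17.6]
position: [572.2, -41.2, 32.2]
tcp_rot: [-0.003, 1.0, -0.015, 0.001]
wrist_force: [-13.2, 11.9, 16.7]
```

Floor pressure rose to about 21 N, so I'll ease up 1 mm and continue.

```bash
(python3 -m creep '[[[0,0,-1],[0,0,0]],[[0,0,-1],[0,0,0]],[[0,0,-1],[0,0,0]]]'; python3 -m creep '[[[1,0,0],[0,0,0]],[[1.5,0,0],[0,0,0]],[[1.5,0,0],[0,0,0]],[[1.5,0,0],[0,0,0]]]';python3 -m creep '[[[1,0,0],[0,0,0]],[[1.5,0,0],[0,0,0]],[[1.5,0,0],[0,0,0]],[[1.5,0,0],[0,0,0]]]') | grep -E 'position|wrist|rot'
```

```text
position: [572.2, -41.2, 32.3]
tcp_rot: [-0.003, 1.0, -0.015, 0.002]
wrist_force: [-6.3, 12.3, 4.3]
position: [573.6, -41.2, 32.3]
tcp_rot: [-0.003, 1.0, -0.015, 0.001]
wrist_force: [-7.8, 11.5, 4.9]
position: [573.8, -41.3, 32.3]
tcp_rot: [-0.003, 1.0, -0.015, -0.0]
wrist_force: [-15.3, 9.9, 13.6]
```

```bash
cat > st.py <<'E'
from h import *
s=monitor.read_state();print(s['t'],s['position'].round(2),'yaw',np.degrees(np.arctan2(*Rt(s).as_matrix()[1::-1,0])).round(2),'tilt',np.degrees(Rt(s).as_matrix()[:2,2]).round(2),'F',s['wrist_force'].round(1),'M',s['wrist_torque'].round(2))
E
python3 -m creep '[[[0.5,1,-0.8],[0,0,0]],[[0.5,1,-0.8],[0,0,0]],[[0.5,1,-0.8],[0,0,0]]]'>/dev/null; python3 st.py
python3 -m creep '[[[0,0,0],[0,0,0.7]],[[0,0,0],[0,0,0.7]],[[0,0,0],[0,0,0.7]]]'>/dev/null; python3 st.py
python3 -m creep '[[[0,0,0],[0,0,-0.7]],[[0,0,0],[0,0,-0.7]],[[0,0,0],[0,0,-0.7]]]'>/dev/null; python3 st.py
python3 -m creep '[[[0,0,0],[0,0,-0.7]],[[0,0,0],[0,0,-0.7]],[[0,0,0],[0,0,-0.7]]]'>/dev/null; python3 st.py
```

```text
25.1 [573.86 -41.42  32.49] yaw -1.74 tilt [-0.08  0.46] F [-13.6  16.6   6.4] M [3.01 2.21 0.61]
25.4 [573.92 -41.34  32.51] yaw -2.36 tilt [-0.07  0.44] F [-13.3  16.7   6.2] M [3.03 2.1  1.24]
25.7 [573.98 -41.55  32.51] yaw -1.78 tilt [-0.06  0.46] F [-12.6  16.1   7.3] M [2.7  2.13 0.23]
26.0 [574.15 -41.58  32.51] yaw -1.2 tilt [-0.03  0.49] F [-11.7  15.9   5. ] M [ 2.71  2.   -0.65]
```

Moment about z crosses zero near yaw -1.6°, which means it's flush there. I'll set that yaw, press a bit more and check.

```bash
python3 -m creep '[[[0.5,0.3,0],[0,0,0.4]],[[1,0.3,-0.3],[0,0,0.4]],[[1.2,0.3,-0.3],[0,0,0.4]],[[1.2,0.3,-0.3],[0,0,0.4]],[[1.2,0.3,-0.3],[0,0,0.4]]]'|tail -2; python3 st.py
python3 - <<'E'
from h import *
# where the block, long stop and jig floor lie, from the top and side depth
p,d=snap('side','side9');snap('top','top9')
T=np.load('pics/side9_T.npy')
pts=np.array([world('side','side9',u,v) for v in range(225,320,1) for u in range(280,400,1) if d[v,u]>0])
a=np.radians(-1.5);J=(pts[:,:2]-[623.9,-70.2])@np.array([[np.cos(a),-np.sin(a)],[np.sin(a),np.cos(a)]])
blk=(abs(pts[:,2]-57)<4)&(J[:,0]>-140)&(J[:,0]<30)&(J[:,1]>-30)&(J[:,1]<80)
print('top-of-block pts',blk.sum(),np.percentile(J[blk],[2,50,98],axis=0).round(1),'z',np.median(pts[blk,2]) if blk.any() else None)
# mug on the hook
q=np.array([world('side','side9',u,v) for v in range(100,200,1) for u in range(290,390,1) if d[v,u]>0])
n=np.array([-.17,.985]);dd=np.array([.985,.17])
m=(q[:,2]>90)&(q[:,2]<215)&(q[:,0]>490)&(q[:,0]<590)&(q[:,1]>230)&(q[:,1]<330)
print('mug-ish pts',m.sum(),np.percentile(q[m],[2,50,98],axis=0).round(0))
E
```

```text
grip_width: 59.7
grasp_force: 30.0
26.5 [574.15 -41.56  32.52] yaw -1.48 tilt [-0.2   0.49] F [-16.2  16.8   7.9] M [3.06 2.72 0.21]Traceback (most recent call last):
  File "<stdin>", line 5, in <module>
  File "h.py", line 16, in world
    c=vision.calibration(n);T=np.load(f'pics/{name}_T.npy');D=np.load(f'pics/{name}.npy')
ValueError: time passes only in moves, steps and waits
```

```bash
python3 - <<'E'
from h import *
f=lambda q:R.from_quat([q[1],q[2],q[3],q[0]]).inv().apply([0,0,-1])
print('down in tool, deg: grip',np.degrees(f([-.001,.991,.132,.002])).round(2)[:2],'placed',np.degrees(f([-.002,1,-.016,.004])).round(2)[:2],'now',np.degrees(f(monitor.read_state()['tcp_rot'])).round(2)[:2])
d=np.load('pics/side9.npy');T=np.load('pics/side9_T.npy');c=vision.calibration('side');K=np.array(c['camera_matrix'])
def cloud(u0,u1,v0,v1):
    u,v=np.meshgrid(np.arange(u0,u1),np.arange(v0,v1));x0=(u-K[0,2])/K[0,0];y0=(v-K[1,2])/K[1,1];x,y=x0,y0
    for _ in range(15):
        g=1+c['k1']*(x*x+y*y);x,y=x0/g,y0/g
    P=np.stack([x,-y,-np.ones_like(x)],-1)*d[v0:v1,u0:u1,None];return (P.reshape(-1,3)@T[:3,:3].T+T[:3,3])[d[v0:v1,u0:u1].ravel()>0]
q=cloud(290,400,100,210);m=(q[:,2]>80)&(q[:,2]<230)&(q[:,0]>480)&(q[:,0]<590)&(q[:,1]>210)&(q[:,1]<340)
print('mug',m.sum(),np.percentile(q[m],[2,50,98],axis=0).round(0))
p=cloud(280,400,220,320);a=np.radians(-1.5);J=(p[:,:2]-[623.9,-70.2])@np.array([[np.cos(a),-np.sin(a)],[np.sin(a),np.cos(a)]])
b=(p[:,2]>30)&(p[:,2]<54)&(J[:,1]<25)&(J[:,0]<40)&(J[:,0]>-140)
print('block face, from corner',b.sum(),np.percentile(np.c_[J[b],p[b,2]],[2,50,98],axis=0).round(1))
s=(abs(p[:,2]-26)<3)&(J[:,1]<0)&(J[:,1]>-25);print('stop top',s.sum(),np.percentile(J[s],[2,98],axis=0).round(1))
E
```

```text
down in tool, deg: grip [-0.24  0.08] placed [-0.45  0.24] now [0.21 0.49]Traceback (most recent call last):
  File "<stdin>", line 11, in <module>
    return _quantile_unchecked(
        a, q, axis, out, overwrite_input, method, keepdims, weights)
    return _ureduce(a,
                    func=_quantile_ureduce_func,
    ...<5 lines>...
                    overwrite_input=overwrite_input,
                    method=method)
    r = func(a, **kwargs)
    result = _quantile(arr,
                       quantiles=q,
    ...<2 lines>...
                       out=out,
                       weights=wgt)
    slices_having_nans = np.isnan(arr[-1, ...])
                                  ~~~^^^^^^^^^
IndexError: index -1 is out of bounds for axis 0 with size 0
```

The side view of the mug gave no points, perhaps because the arm blocks it, so I'll check it in the top depth. The tool has also tilted about 0.4° since the grip, which I'll take out so the block sits flat.

```bash
python3 -m creep '[[[0,0,0],[-0.2,0.25,0]],[[0,0,0],[-0.4,0.5,0]],[[0,0,0],[-0.4,0.5,0]],[[0,0,0],[-0.4,0.5,0]]]'|tail -2; python3 st.py; python3 - <<'E'
from h import *
w,x,y,z=monitor.read_state()['tcp_rot'];print('down in tool',np.degrees(R.from_quat([x,y,z,w]).inv().apply([0,0,-1])).round(2)[:2])
c=vision.calibration('top');K=np.array(c['camera_matrix']);T=np.load('pics/top9_T.npy')
def cloud(n,u0,u1,v0,v1):
    d=np.load(f'pics/{n}.npy')
    u,v=np.meshgrid(np.arange(u0,u1),np.arange(v0,v1));x0=(u-K[0,2])/K[0,0];y0=(v-K[1,2])/K[1,1];x,y=x0,y0
    for _ in range(15):
        g=1+c['k1']*(x*x+y*y);x,y=x0/g,y0/g
    P=np.stack([x,-y,-np.ones_like(x)],-1)*d[v0:v1,u0:u1,None];return (P.reshape(-1,3)@T[:3,:3].T+T[:3,3])[d[v0:v1,u0:u1].ravel()>0]
q=cloud('top9',175,290,190,280);m=(q[:,2]>60)&(q[:,0]>470)&(q[:,0]<595)&(q[:,1]>190)&(q[:,1]<345)
print('mug',m.sum(),np.percentile(q[m],[2,50,98],axis=0).round(0) if m.any() else '')
p=cv2.imread('pics/top9.png');print('whiteness',[p[v,u].tolist() for u,v in((195,230),(205,230),(215,230),(225,230))])
E
```

```text
grip_width: 59.9
grasp_force: 30.0
27.0 [574.19 -41.52  32.27] yaw -1.5 tilt [0.3  0.08] F [-15.6  17.4   6.5] M [3.31 2.62 0.26]
down in tool [-0.29  0.09]
mug 1371 [[505. 237. 120.]
 [539. 286. 168.]
 [579. 341. 216.]]
whiteness [[59, 63, 67], [120, 133, 146], [77, 87, 94], [113, 126, 135]]
```

The mug is still on the hook. The block is flat (z back to 32.3), with about 16 N and 17 N against the stops and almost no yaw moment. I'm handing it in.

```bash
python3 -c "
from h import *
print(manip.sign_off())"
```

```text
the job is handed in; nothing more can be done
None
```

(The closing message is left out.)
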